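# Make up the case tray in a dental laboratory

### The arm

A 6-joint arm with a two-finger parallel gripper is mounted at the origin on the work surface. World frame = base frame: x ahead of the robot, y to its left, z up, the work surface at z = 0. Lengths are in m, angles in rad, forces in N, time in s.
With the tool pointing down it reaches from about 0.325 to 0.75 m from the base axis. Payload 7.6 kg.
Tool frame: the origin (TCP) lies on the centre line of the jaws, within the pads' length; the fingertips stand 22 mm ahead of it and the grasp point (between the pads) lies 3 mm ahead of it; z points along the fingers, y is the line along which they close (so a half turn about z gives the same grasp; the last joint's range is limited). The gripper opens to 85 mm and grips with 20 to 120 N. Pads are 22 mm wide; open, the fingers measure 114 mm over their backs; the gripper's body (76 mm by 85 mm) begins 54 mm behind the grasp point. The pads swing forward as they close: fully open they stand 13 mm farther back than shut.
Start: joints at [-1.18, 0.052, 1.401, -0, 1.689, -0.07], TCP at [0.233, -0.47, 0.253] pointing down, gripper open.
Joint ranges: [-2.9, 2.9], [-0.91, 2.17], [0.12, 2.37], [-1.06, 4.2], [0.26, 2.73], [-2.93, 2.93]. Speed limits (rad/s): [2.57, 2.57, 3.01, 3.14, 3.14, 3.14].

### API

Orientations are given as a unit quaternion [w, x, y, z].
In Python, from cell import env, imaging, sign_off gives the robot as it stands.
- The arm moves only by the tool apply_moves, never from a script. Its argument "plan" is a list that holds one entry, the list of rows, each a list of 5 numbers: the shift along the tool's x, y, z normalised to -1 to 1, where 1 is 0.05 m, then the turn about the tool's z normalised to -1 to 1, where 1 is 0.5 rad, then the opening, from -1 (shut) to 1 (fully open). A call has exactly 5 rows; each row shifts and turns the commanded pose from where the row before left it, along the tool's axes as they then stand; what a row does not reach is not made up. A row lasts 1/10 s, in which the tool goes at most 50 mm and 8.59 degrees, less where a joint would pass 70% of its speed; a pose out of reach is approached as far as the arm can. A call with a number of a shift or a turn outside -1 to 1 is refused whole. A call with a gripper value outside its range is refused whole. The fingers move at their own pace and stop on an object; the grip force is fixed at half the most. Time passes only in rows, so rows that do not move let the fingers close, or fill a call up. It gives the time, the measured TCP pose, the force, the opening and the grip force at its end, in the units of the state.
- env.read_state(): the state, without advancing time (a new reading comes with each control period).
- imaging.read_camera(name): name is "scene" or "top" or "wrist"; returns the picture (420x560x3 uint8, blue, green, red); there is no depth.
- imaging.calibration(name): a dict with "fovy" (degrees; the focal length in pixels is half the picture's height over the tangent of half this angle, whatever the lens; pixels are square), "cx", "cy" (the principal point, pixels), "k1" (the pictures are not rectified: a ray, as slopes to the right and down, at radius r is drawn at 1 + k1 r^2 times it, then the intrinsics apply), "R" (3x3) and "t" (3): a world point X has camera coordinates R X + t; the wrist camera has in their place "tool_from_camera" (4x4, takes a point from camera to tool coordinates, whose origin is the TCP and whose axes are the flange's). Camera axes: x right, y down, z forward; pixel columns grow to the right and rows downward; lengths in m; the calibration is good to about 2 mm. A picture is of the moment at which its call begins: read the wrist's pose just before it. calibration takes no time and is no camera call.
- sign_off(): hands the job in; it is judged then, once.
The state is a dict: "t": time; "joints": joint angles; "joint_vel": joint speeds; "joint_efforts": joint torques, N m; "eef_pos": TCP position; "eef_rot": TCP orientation; "ft_force": force on the tool from outside, world axes, zero at the start; "torque": the same for the moment, N m; "grip_width": finger opening in m; "grasp_force": force on a finger pad.
Only numpy, scipy, OpenCV 4.12 (cv2) and the standard library are available. Lean on these libraries where they do the work, as an engineer would, in place of code of your own. Each camera call takes 0.05 s, during which the arm holds its last target. There are 200 camera calls.

### The job

Make up the case tray on the dental bench: set the full-arch plaster cast with the open middle into the square recess, the squat jar into the round recess and the block that holds the burs into the narrow oblong recess, each upright and flat on the floor of its recess. Set them down, do not drop them, and leave the filled cast, the half cast, the tall slim jar and the empty block where they are.

Things in the scene. Friction and masses are not known exactly. Their poses are not given: they have to be found in the camera images.
- open_cast_center (a point): WANTED. White plaster dental cast, full arch with teeth and OPEN middle (horseshoe, arms 14 mm wide): 54 mm (x) by 58 mm (y) by 36 mm high, of which the top 8 mm are teeth. 0.11 kg. This point is its centre, half-way up; z up, x towards the front teeth. Its outer +y and -y sides are flat and parallel from the open end to 5 mm past the centre.
- squat_jar_center (a point): WANTED. Closed round white jar, squat: 44 mm diameter, 38 mm high, 0.06 kg, upright. This point is its centre, half-way up; z up, along its axis.
- bur_block_center (a point): WANTED. Pale wooden block, 56 mm (x) by 32 mm (y) by 34 mm high, 0.05 kg, with eight small steel burs standing in its top, reaching 50 mm above its underside, 5 mm or more inside its long sides. The point is the centre of the wood, 17 mm above its underside; z up, x along the block.
- square_recess: Place for the open cast: flat grey plastic insert with white lip, 96 x 96 mm, fixed in a low aluminium tray, with a square recess, 84 x 84 mm. Origin: centre of its underside, 5 mm above the bench; recess floor 4 mm and lip top 10 mm above the origin. z up, y along the tray's long side.
- round_recess: Place for the squat jar: flat grey plastic insert with white lip, 96 x 96 mm, fixed in a low aluminium tray, with a round recess, 62 mm inside diameter, within a ring-shaped lip. Origin: centre of its underside, 5 mm above the bench; recess floor 4 mm and lip top 10 mm above the origin. z up, y along the tray's long side.
- narrow_recess: Place for the bur block: flat grey plastic insert with white lip, 96 x 96 mm, fixed in a low aluminium tray, with an oblong recess, 78 mm along x by 54 mm along y. Origin: centre of its underside, 5 mm above the bench; recess floor 4 mm and lip top 10 mm above the origin. z up, y along the tray's long side.
- filled_cast_center (a point): LEAVE. White plaster cast of the same size and outline as the wanted one (54 x 58 x 36 mm) but its middle is FILLED with plaster up to 20 mm high. This point is its centre, half-way up; z up, x towards the front teeth.
- half_cast_center (a point): LEAVE. White plaster cast of only half an arch (J shape), about 54 mm (x) by 29 mm (y) by 36 mm high. This point is its centre, half-way up; z up, x towards the front teeth.
- tall_jar_center (a point): LEAVE. Closed round white jar, tall and slim: 32 mm diameter, 58 mm high. This point is its centre, half-way up; z up, along its axis.
- bare_block_center (a point): LEAVE. Pale wooden bur block of the same size as the wanted one (56 x 32 x 34 mm) but empty: no burs in its top, only small dark holes. This point is its centre, half-way up; z up, x along the block.

How it is judged:
By the outcome, as a careful person would: the job done as asked, in the order asked, and still so for the second after the job is handed in, with the robot touching nothing.
It also fails if it takes over 83 s, if anything falls off the work surface, if the arm or the gripper's body presses on something with over 40 N, if the wrist force passes 120 N, or if a joint passes its speed limit or range.

## Working session

There is one attempt and no reset: what is moved stays moved. The work goes in short steps, Python scripts to look and compute and a tool call to move; the robot and the scene stay as the last step left them, time stands still between calls to the robot, and variables do not carry over. Pictures are saved under pics/ and viewed, at most 14 in all, crops included, and the job is handed in when it is done.

Besides the shell and the picture viewer there is one more tool, called after "Request:" by a JSON object that holds its "method" and its "body". apply_moves: Moves the arm, as the interface text tells. Scaled input: -1 to 1 covers 0.05 m each way for a shift and 0.5 rad each way for a turn. Its arguments: {"type":"object","properties":{"plan":{"type":"array"}},"required":["plan"]}

```bash
ls; mkdir -p pics
python3 - <<'E'
from cell import env, imaging
import cv2
s=env.read_state();print(s['t'],s['eef_pos'],s['eef_rot'],s['grip_width'])
for n in ("top","scene"):
    cv2.imwrite(f"pics/{n}0.png",imaging.read_camera(n)); print(n,imaging.calibration(n))
print(imaging.calibration("wrist"))
E
```

```text
pics
0.0 [ 0.23335999 -0.46998405  0.25248172] [-7.92879270e-04  9.73579478e-01  2.28347009e-01 -1.17689019e-04] 0.08521199825035476
top {'fovy': 47.67867382711129, 'cx': 279.4590450122666, 'cy': 210.51715609663052, 'k1': 0.04837319830915103, 'R': array([[-0.00232709, -0.99995747, -0.00892393],
       [-0.99101721,  0.00349937, -0.13368864],
       [ 0.13371418,  0.00853266, -0.9909832 ]]), 't': array([0.01814993, 0.55481916, 0.88077356])}
scene {'fovy': 54.83363665894274, 'cx': 278.0923318776699, 'cy': 213.23236634955737, 'k1': -0.09097340253538601, 'R': array([[ 0.43304703,  0.90132662,  0.008978  ],
       [ 0.69398432, -0.32703916, -0.64142899],
       [-0.57520086,  0.28399951, -0.76712988]]), 't': array([-0.22518008, -0.35435337,  1.18706667])}
{'fovy': 70.40679444694605, 'cx': 277.6761457933769, 'cy': 208.37669516198523, 'k1': -0.044740527528334455, 'tool_from_camera': array([[ 1.07668128e-03, -9.64347930e-01, -2.64635431e-01,
         6.66704899e-02],
       [ 9.99998931e-01,  1.30015215e-03, -6.69294029e-04,
         9.06606253e-04],
       [ 9.89498638e-04, -2.64634428e-01,  9.64348298e-01,
        -1.20303530e-01],
       [ 0.00000000e+00,  0.00000000e+00,  0.00000000e+00,
         1.00000000e+00]])}
```

View pics/top0.png

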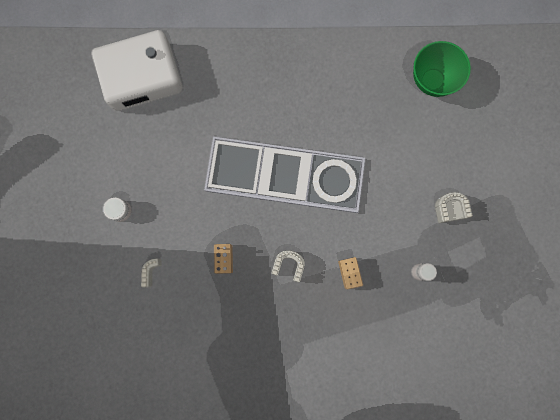

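View pics/scene0.png

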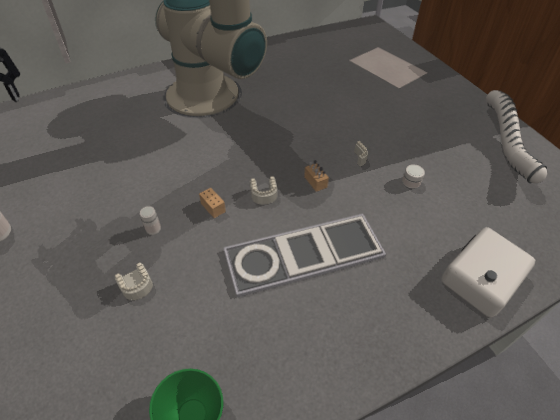

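```bash
cat > h.py <<'E'
import numpy as np, cv2
from cell import env, imaging
from scipy.spatial.transform import Rotation as Rn
def rot(s): w,x,y,z=s['eef_rot']; return Rn.from_quat([x,y,z,w]).as_matrix()
def cam(name,s=None):
    c=imaging.calibration(name); f=210/np.tan(np.radians(c['fovy']/2))
    if name=='wrist':
        T=np.eye(4);T[:3,:3]=rot(s);T[:3,3]=s['eef_pos'];M=T@c['tool_from_camera']; R=M[:3,:3].T; t=-R@M[:3,3]
    else: R,t=np.array(c['R']),np.array(c['t'])
    return dict(f=f,c=np.array([c['cx'],c['cy']]),k=c['k1'],R=R,t=t)
def cast(C,px,z):
    d=(np.atleast_2d(px).astype(float)-C['c'])/C['f']; u=d.copy()
    for _ in range(20): u=d/(1+C['k']*(u**2).sum(1,keepdims=True))
    r=np.c_[u,np.ones(len(u))]@C['R']; o=-C['R'].T@C['t']
    return (o+r*((z-o[2])/r[:,2])[:,None])[:,:2]
def proj(C,X):
    p=np.atleast_2d(X)@C['R'].T+C['t']; u=p[:,:2]/p[:,2:]
    return u*(1+C['k']*(u**2).sum(1,keepdims=True))*C['f']+C['c']
def shot(name,fn):
    s=env.read_state(); im=imaging.read_camera(name); cv2.imwrite(fn,im); return im,cam(name,s),s
E
python3 - <<'E'
from h import *
im=cv2.imread('pics/top0.png'); C=cam('top')
cv2.imwrite('pics/crop0.png',cv2.resize(im[130:300,90:490],None,fx=2,fy=2,interpolation=cv2.INTER_CUBIC))
for n,p,z in [('sq',(114,208),.038),('bur',(222,258),.034),('cast',(288,266),.036),('bare',(350,273),.034),('tall',(428,271),.058),('filled',(454,207),.036),('half',(150,273),.036),('sqR',(236,167),.015),('narR',(288,174),.015),('rndR',(335,181),.015)]:
    print(n,cast(C,p,z).round(4))
print(cast(C,[(213,138),(364,158),(359,211),(205,189)],.01).round(4))
E
```

```text
sq [[0.5608 0.3353]]
bur [[0.4641 0.1267]]
cast [[0.4484 0.0005]]
bare [[ 0.4351 -0.1171]]
tall [[ 0.4387 -0.2569]]
filled [[ 0.5607 -0.3182]]
half [[0.4363 0.2625]]
sqR [[0.6462 0.1036]]
narR [[ 6.315e-01 -5.000e-04]]
rndR [[ 0.6168 -0.0941]]
[[ 0.7076  0.1513]
 [ 0.6646 -0.1536]
 [ 0.557  -0.141 ]
 [ 0.6026  0.1658]]
```

View pics/crop0.png

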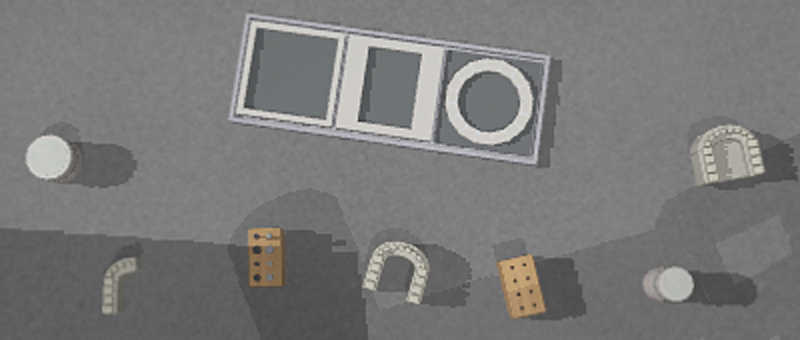

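Request:
{"method": "apply_moves", "body": {"plan": [[[0,0,0.29,0.26,1],[0,0,0.29,0.26,1],[0,0,0.29,0.26,1],[0,0,0.29,0.26,1],[0,0,0.29,0.28,1]]]}}

```text
t: 0.6
eef_pos: [0.2334, -0.47, 0.1797]
eef_rot: [-0.0, 0.995, -0.102, -0.0]
ft_force: [-0.2, -0.9, 0.5]
grip_width: 0.0854
grasp_force: 0.0
```

Request:
{"method": "apply_moves", "body": {"plan": [[[0.15,-0.67,0,0,1],[0.15,-0.67,0,0,1],[0.15,-0.67,0,0,1],[0.15,-0.67,0,0,1],[0.15,-0.67,0,0,1]]]}}

```text
t: 1.1
eef_pos: [0.3036, -0.3121, 0.1804]
eef_rot: [-0.0, 0.995, -0.1, -0.0]
ft_force: [0.5, -0.5, 0.6]
grip_width: 0.0852
grasp_force: 0.0
```

Request:
{"method": "apply_moves", "body": {"plan": [[[0.15,-0.67,0,0,1],[0.15,-0.67,0,0,1],[0.15,-0.67,0,0,1],[0.15,-0.67,0,0,1],[0.15,-0.67,0,0,1]]]}}

```text
t: 1.6
eef_pos: [0.3734, -0.1553, 0.1805]
eef_rot: [-0.0, 0.995, -0.099, -0.0]
ft_force: [1.1, -0.3, -0.5]
grip_width: 0.0855
grasp_force: 0.0
```

Request:
{"method": "apply_moves", "body": {"plan": [[[0.15,-0.67,0,0,0.6],[0.15,-0.67,0,0,0.6],[0.15,-0.67,0,0,0.6],[0.15,-0.67,0,0,0.6],[0.15,-0.67,0,0,0.6]]]}}

```text
t: 2.1
eef_pos: [0.4434, 0.0015, 0.1805]
eef_rot: [0.0, 0.995, -0.099, -0.0]
ft_force: [0.2, -0.1, -0.6]
grip_width: 0.0683
grasp_force: 0.0
```

Request:
{"method": "apply_moves", "body": {"plan": [[[0,0,0,0,0.6],[0,0,0,0,0.6],[0,0,0,0,0.6],[0,0,0,0,0.6],[0,0,0,0,0.6]]]}}

```text
t: 2.6
eef_pos: [0.443, -0.0007, 0.1808]
eef_rot: [0.0, 0.995, -0.1, 0.0]
ft_force: [0.3, 0.1, 0.1]
grip_width: 0.068
grasp_force: 0.0
```

Run:
```python
from h import *
im,C,s=shot('wrist','pics/w1.png')
R=rot(s);print(s['t'],s['eef_pos'].round(4),np.arctan2(R[1,0],R[0,0]),R[:,2].round(4),s['grip_width'],s['joints'].round(2))
```

```text
2.6 [ 0.443  -0.0007  0.1808] -0.20065273557829555 [ 1.e-04 -1.e-04 -1.e+00] 0.06803680203651839 [-0.08 -0.15  1.74 -0.    1.55  1.69]
```

View pics/w1.png

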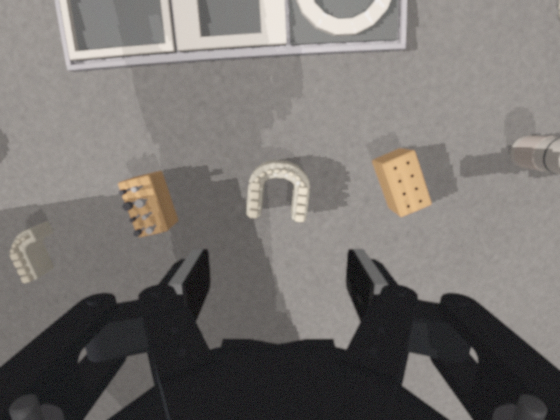

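```bash
cat >> h.py <<'E'
def blob(mask,px):
    n,l,st,ce=cv2.connectedComponentsWithStats(mask.astype(np.uint8)); 
    ys,xs=np.nonzero(mask); i=np.argmin((xs-px[0])**2+(ys-px[1])**2); k=l[ys[i],xs[i]]
    m=(l==k).astype(np.uint8); print('area',st[k][4],'bbox',st[k][:4]); return max(cv2.findContours(m,0,1)[0],key=len)[:,0,:].astype(float)
def rect(P):
    r=cv2.minAreaRect((P*1000).astype(np.float32)); return np.array(r[0])/1000,r[1],r[2],cv2.boxPoints(r)/1000
def white(im):
    hsv=cv2.cvtColor(im,cv2.COLOR_BGR2HSV); return hsv[...,2]>135
E
python3 - <<'E'
from h import *
im=cv2.imread('pics/w1.png');C=cam('wrist',env.read_state())
hsv=cv2.cvtColor(im,cv2.COLOR_BGR2HSV); print(hsv[190,255],hsv[215,278],hsv[210,300],hsv[225,230])
for th in (125,140):
    m=hsv[...,2]>th
    c=blob(m,(253,195)); P=cast(C,c,.036); ce,sz,a,b=rect(P); print(th,ce,sz,a,b.round(4).tolist())
E
```

```text
[ 18  34 180] [ 19  13 153] [ 18  26 233] [  4  18 100]
area 132516 bbox [  0   0 560 369]
125 [ 0.45371722 -0.05184518] (617.2225952148438, 353.3690185546875) 70.3649673461914 [[0.18359999358654022, -0.2831000089645386], [0.5163999795913696, -0.4018999934196472], [0.723800003528595, 0.17949999868869781], [0.39100000262260437, 0.29820001125335693]]
area 71642 bbox [246   0 314 368]
140 [ 0.37993839 -0.12299585] (406.0072937011719, 298.84185791015625) 3.041191816329956 [[0.16930000483989716, 0.015399999916553497], [0.1851000040769577, -0.28299999237060547], [0.5906000137329102, -0.2614000141620636], [0.5746999979019165, 0.03700000047683716]]
```

Run:
```python
from h import *
im=cv2.imread('pics/w1.png');C=cam('wrist',env.read_state())
hsv=cv2.cvtColor(im,cv2.COLOR_BGR2HSV); roi=np.zeros(im.shape[:2],bool); roi[150:232,236:322]=1
g=cv2.adaptiveThreshold(hsv[...,2],1,cv2.ADAPTIVE_THRESH_MEAN_C,cv2.THRESH_BINARY,61,-12)>0
mk=[]
for S in (21,25):
    m=(hsv[...,1]>S)&(hsv[...,1]<90)&(hsv[...,2]>115)&roi; m=cv2.morphologyEx(m.astype(np.uint8),cv2.MORPH_OPEN,np.ones((3,3)))>0
    mk.append(m)
    c=blob(m,(253,195)); P=cast(C,c,.036); ce,sz,a,b=rect(P); print(S,ce,sz,a,b.round(4).tolist())
v=[im[140:240,220:340]]+[cv2.cvtColor((m[140:240,220:340]*255).astype(np.uint8),8) for m in mk]
cv2.imwrite('pics/m1.png',cv2.resize(np.hstack(v),None,fx=2.2,fy=2.2,interpolation=0))
```

```text
area 2133 bbox [246 160  64  63]
21 [ 0.45360013 -0.00390732] (57.25715255737305, 56.13133239746094) 73.6940689086914 [[0.4185999929904938, -0.023499999195337296], [0.4724999964237213, -0.03929999843239784], [0.4885999858379364, 0.015699999406933784], [0.43470001220703125, 0.03139999881386757]]
area 1398 bbox [247 161  63  61]
25 [ 0.45336429 -0.00416252] (55.40205383300781, 54.98209762573242) 74.6772232055664 [[0.4194999933242798, -0.023600000888109207], [0.4726000130176544, -0.038100000470876694], [0.487199991941452, 0.015300000086426735], [0.4341999888420105, 0.02979999966919422]]
```

View pics/m1.png

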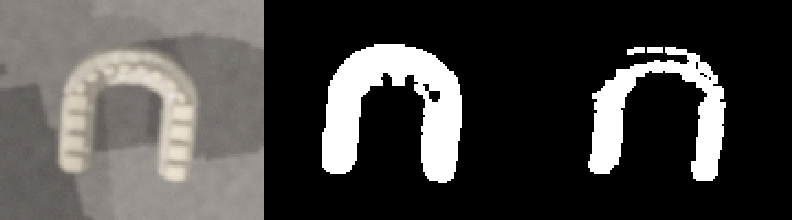

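Request:
{"method": "apply_moves", "body": {"plan": [[[0.06,0,0.3,0.17,0.65],[0,0,0.6,0,0.65],[0,0,0.6,0,0.65],[0,0,0.6,0,0.65],[0,0,0.4,0,0.65]]]}}

```text
t: 3.15
eef_pos: [0.4451, -0.0009, 0.0537]
eef_rot: [0.0, 0.99, -0.142, -0.001]
ft_force: [0.1, -0.2, -0.5]
grip_width: 0.0705
grasp_force: 0.0
```

Request:
{"method": "apply_moves", "body": {"plan": [[[0,0,0.3,0,0.65],[0,0,0.2,0,0.65],[0,0,0.14,0,0.65],[0,0,0,0,0.65],[0,0,0,0,0.65]]]}}

```text
t: 3.65
eef_pos: [0.4466, -0.0007, 0.0244]
eef_rot: [-0.0, 0.99, -0.142, 0.001]
ft_force: [-0.2, 0.4, 0.6]
grip_width: 0.0706
grasp_force: 0.0
```

Request:
{"method": "apply_moves", "body": {"plan": [[[0,0,0,0,0.1],[0,0,0,0,0.1],[0,0,0,0,0],[0,0,0,0,0],[0,0,0,0,0]]]}}

```text
t: 4.15
eef_pos: [0.447, -0.0006, 0.025]
eef_rot: [-0.0, 0.99, -0.142, 0.001]
ft_force: [0.0, 1.1, 6.1]
grip_width: 0.057
grasp_force: 66.8
```

Request:
{"method": "apply_moves", "body": {"plan": [[[0,0,-0.1,0,0],[0,0,-0.3,0,0],[0,0,-0.5,0,0],[0,0,-0.5,0,0],[0,0,-0.6,0,0]]]}}

```text
t: 4.65
eef_pos: [0.4453, -0.0005, 0.124]
eef_rot: [0.0, 0.99, -0.142, -0.001]
ft_force: [1.0, 0.6, -1.4]
grip_width: 0.0567
grasp_force: 65.9
```

Run:
```python
from h import *
im=cv2.imread('pics/top0.png');C=cam('top')
V=cv2.cvtColor(im,cv2.COLOR_BGR2HSV)[...,2]
for p in [(236,167),(288,174),(335,181)]:
    print(V[p[1],p[0]])
m=(V<140)&(np.indices(V.shape)[1]>200)
for n,p in [('sq',(236,167)),('nar',(288,174)),('rnd',(335,181))]:
    for th in (125,150):
        c=blob(V<th,p); 
        if len(c)<300:
            ce,sz,a,b=rect(cast(C,c,.012)); print(n,th,ce.round(4),np.round(sz,1),round(a,1))
for n,p in [('lip',(215,150)),('ring',(335,160))]:
    c=blob(V>150,p); ce,sz,a,b=rect(cast(C,c,.015)); print(n,ce.round(4),np.round(sz,1),round(a,1))
```

```text
115
115
117
area 1663 bbox [212 144  47  46]
sq 125 [0.6483 0.106 ] [82.9 82.9] 81.5
area 1704 bbox [212 144  47  46]
sq 150 [0.6485 0.1057] [83.6 84. ] 81.6
area 995 bbox [269 154  32  40]
nar 125 [0.6338 0.0069] [53.1 76.6] 81.4
area 1029 bbox [269 153  32  42]
nar 150 [0.6337 0.0065] [53.9 78. ] 81.4
area 726 bbox [319 166  31  30]
rnd 125 [ 0.6186 -0.0924] [59.9 59. ] 89.7
area 741 bbox [319 165  31  31]
rnd 150 [ 0.6196 -0.0924] [59.9 61.1] 89.3
area 2976 bbox [204 137 161  75]
lip [0.6324 0.0069] [309.1 111.7] 81.6
area 739 bbox [313 159  44  44]
ring [ 0.6183 -0.0924] [85.8 86.3] 83.3
```

Request:
{"method": "apply_moves", "body": {"plan": [[[0,0,0,-0.27,0],[0.4,-0.3,0,0,0],[0.4,-0.3,0,0,0],[0.4,-0.3,0,0,0],[0.4,-0.3,0,0,0]]]}}

```text
t: 5.15
eef_pos: [0.5347, 0.0474, 0.1236]
eef_rot: [0.0, 0.997, -0.075, -0.0]
ft_force: [0.1, -1.3, -1.2]
grip_width: 0.0568
grasp_force: 66.0
```

Request:
{"method": "apply_moves", "body": {"plan": [[[0.4,-0.3,0,0,0],[0.4,-0.3,0,0,0],[0.4,-0.3,0,0,0],[0.4,-0.3,0,0,0],[0.37,-0.3,0,0,0]]]}}

```text
t: 5.65
eef_pos: [0.6432, 0.1069, 0.1233]
eef_rot: [0.0, 0.997, -0.075, -0.001]
ft_force: [0.1, -0.6, -1.1]
grip_width: 0.0571
grasp_force: 66.0
```

Run:
```python
from h import *
im,C,s=shot('wrist','pics/w2.png')
R=rot(s);print(s['t'],s['eef_pos'].round(4),np.arctan2(R[1,0],R[0,0]),s['grip_width'])
```

```text
5.65 [0.6432 0.1069 0.1233] -0.1492166525005028 0.05712949407735066
```

View pics/w2.png

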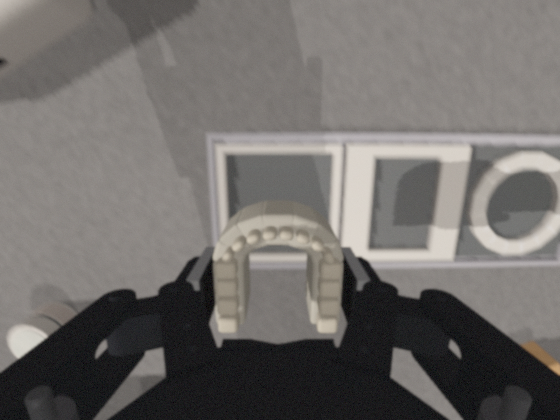

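Run:
```python
from h import *
im=cv2.imread('pics/w2.png');C=cam('wrist',env.read_state());V=cv2.cvtColor(im,cv2.COLOR_BGR2HSV)[...,2]
print(cast(C,[(228,175),(330,175),(280,153)],.015).round(4).tolist())
for p in [(390,200),(515,205)]:
    c=blob(V<135,p); ce,sz,a,b=rect(cast(C,c,.012)); print(ce.round(4),np.round(sz,1),round(a,1))
```

```text
[[0.6813, 0.1413], [0.6698, 0.0633], [0.692, 0.0991]]
area 5493 bbox [369 159  72  90]
[0.636  0.0061] [52.  74.5] 81.6
area 3581 bbox [486 171  72  68]
[ 0.6236 -0.0917] [55.1 61.2] 39.0
```

Request:
{"method": "apply_moves", "body": {"plan": [[[0,0,0.3,0,0],[0,0,0.4,0,0],[0,0,0.4,0,0],[0,0,0.3,0,0],[0,0,0.2,0,0]]]}}

```text
t: 6.2
eef_pos: [0.6414, 0.1059, 0.0415]
eef_rot: [0.0, 0.997, -0.075, -0.002]
ft_force: [-0.3, -0.8, -0.4]
grip_width: 0.0569
grasp_force: 65.9
```

Request:
{"method": "apply_moves", "body": {"plan": [[[0,0,0.06,0,0],[0,0,0.04,0,0],[0,0,0.02,0,0],[0,0,0.02,0,0],[0,0,0,0,0]]]}}

```text
t: 6.7
eef_pos: [0.643, 0.1065, 0.0373]
eef_rot: [-0.0, 0.997, -0.075, 0.0]
ft_force: [0.9, 0.2, -1.6]
grip_width: 0.0572
grasp_force: 65.9
```

Request:
{"method": "apply_moves", "body": {"plan": [[[0,0,0.02,0,0],[0,0,0.02,0,0],[0,0,0.01,0,0],[0,0,0,0,0],[0,0,0,0,0]]]}}

```text
t: 7.2
eef_pos: [0.6427, 0.1064, 0.0343]
eef_rot: [0.0, 0.997, -0.075, -0.0]
ft_force: [-0.1, -0.4, -1.1]
grip_width: 0.0566
grasp_force: 66.1
```

Request:
{"method": "apply_moves", "body": {"plan": [[[0,0,0.01,0,0],[0,0,0.01,0,0],[0,0,0,0,0],[0,0,0,0,0],[0,0,0,0,0]]]}}

```text
t: 7.7
eef_pos: [0.6429, 0.1064, 0.034]
eef_rot: [-0.0, 0.997, -0.075, 0.0]
ft_force: [-2.9, -0.7, 6.2]
grip_width: 0.0567
grasp_force: 66.7
```

Request:
{"method": "apply_moves", "body": {"plan": [[[0,0,0,0,0.4],[0,0,0,0,0.5],[0,0,0,0,0.65],[0,0,0,0,0.65],[0,0,0,0,0.65]]]}}

```text
t: 8.2
eef_pos: [0.6427, 0.1064, 0.0331]
eef_rot: [0.0, 0.997, -0.075, -0.0]
ft_force: [0.6, 0.2, -0.4]
grip_width: 0.0701
grasp_force: 0.0
```

Request:
{"method": "apply_moves", "body": {"plan": [[[0,0,-0.1,0,0.65],[0,0,-0.3,0,0.65],[0,0,-0.6,0,0.65],[0,0,-0.8,0,0.65],[0,0,-0.8,0,0.65]]]}}

```text
t: 8.7
eef_pos: [0.6426, 0.1064, 0.166]
eef_rot: [-0.0, 0.997, -0.075, 0.0]
ft_force: [0.3, -0.1, 0.3]
grip_width: 0.0705
grasp_force: 0.0
```

Request:
{"method": "apply_moves", "body": {"plan": [[[-0.25,-0.5,0,0,0.5],[-0.3,-0.54,0,0,0.5],[-0.3,-0.54,0,0,0.5],[-0.3,-0.54,0,0,0.5],[-0.3,-0.54,0,0,0.5]]]}}

```text
t: 9.2
eef_pos: [0.5905, 0.2499, 0.1651]
eef_rot: [-0.0, 0.997, -0.075, 0.001]
ft_force: [0.5, -0.5, -0.6]
grip_width: 0.0638
grasp_force: 0.0
```

Request:
{"method": "apply_moves", "body": {"plan": [[[-0.3,-0.54,0,0,0.5],[-0.3,-0.54,0,0,0.5],[-0.24,-0.54,0,0,0.5],[0,0,0,0,0.5],[0,0,0,0,0.5]]]}}

```text
t: 9.7
eef_pos: [0.5613, 0.3355, 0.1645]
eef_rot: [-0.0, 0.997, -0.074, 0.001]
ft_force: [-0.8, -0.3, 0.1]
grip_width: 0.0641
grasp_force: 0.0
```

Run:
```python
from h import *
shot('top','pics/top1.png')
im,C,s=shot('wrist','pics/w3.png')
R=rot(s);print(s['t'],s['eef_pos'].round(4),np.arctan2(R[1,0],R[0,0]),s['grip_width'],s['joints'].round(2))
p=proj(C,[.561,.335,.038])[0]; print(p)
V=cv2.cvtColor(im,cv2.COLOR_BGR2HSV)[...,2]
for th in (170,190,205,215):
    c=blob(V>th,p.astype(int)); P=cast(C,c,.038); (x,y),r=cv2.minEnclosingCircle((P*1000).astype(np.float32)); print(th,x,y,r)
t=cv2.imread('pics/top1.png')[130:230,190:370]
b=np.zeros((420,800,3),np.uint8); b[:,:560]=im; b[:133,560:800]=cv2.resize(t,(240,133)); cv2.imwrite('pics/v3.png',b)
```

```text
9.75 [0.5616 0.3347 0.1642] -0.1492438066776947 0.06370827341863632 [ 0.48  0.46  1.1  -0.    1.58  2.2 ]
[276.57976725 208.58658241]
area 1980 bbox [253 184  51  50]
170 560.2891845703125 333.5964050292969 22.387821197509766
area 1866 bbox [254 185  50  48]
190 560.45166015625 333.2911071777344 21.674907684326172
area 1769 bbox [255 185  48  48]
205 560.4267578125 333.3188171386719 21.20713233947754
area 1542 bbox [255 185  47  47]
215 560.4924926757812 333.297607421875 20.830978393554688
```

View pics/v3.png

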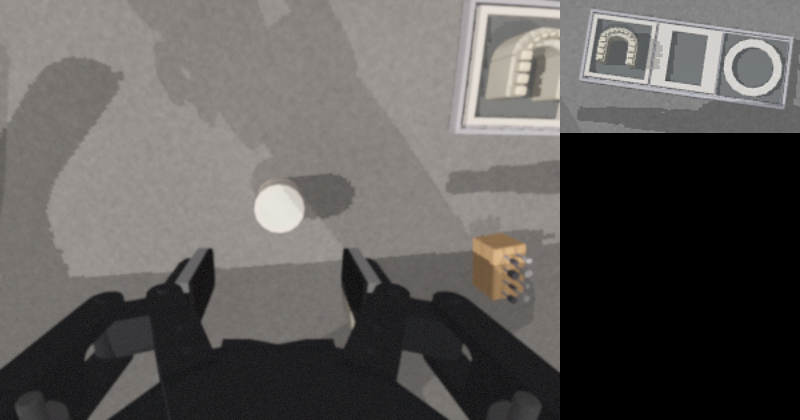

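Request:
{"method": "apply_moves", "body": {"plan": [[[-0.02,0.03,0.3,0,0.5],[0,0,0.5,0,0.5],[0,0,0.6,0,0.5],[0,0,0.5,0,0.5],[0,0,0.4,0,0.5]]]}}

```text
t: 10.3
eef_pos: [0.5594, 0.3321, 0.0451]
eef_rot: [0.001, 0.997, -0.075, -0.001]
ft_force: [0.4, 0.7, 0.1]
grip_width: 0.064
grasp_force: 0.0
```

Request:
{"method": "apply_moves", "body": {"plan": [[[0,0,0.2,0,0.5],[0,0,0.15,0,0.5],[0,0,0.08,0,0.5],[0,0,0,0,0.5],[0,0,0,0,0.5]]]}}

```text
t: 10.8
eef_pos: [0.5606, 0.3339, 0.0278]
eef_rot: [-0.0, 0.997, -0.075, 0.001]
ft_force: [0.5, -0.0, 0.2]
grip_width: 0.0642
grasp_force: 0.0
```

Request:
{"method": "apply_moves", "body": {"plan": [[[0,0,0,0,0.2],[0,0,0,0,0.1],[0,0,0,0,-0.1],[0,0,0,0,-0.2],[0,0,0,0,-0.2]]]}}

```text
t: 11.3
eef_pos: [0.5605, 0.334, 0.0277]
eef_rot: [-0.0, 0.997, -0.075, 0.001]
ft_force: [-1.0, -0.8, 5.1]
grip_width: 0.0429
grasp_force: 61.1
```

Request:
{"method": "apply_moves", "body": {"plan": [[[0,0,-0.1,0,-0.2],[0,0,-0.3,0,-0.2],[0,0,-0.5,0,-0.2],[0,0,-0.6,0,-0.2],[0,0,-0.5,0,-0.2]]]}}

```text
t: 11.8
eef_pos: [0.5602, 0.3338, 0.1293]
eef_rot: [-0.0, 0.997, -0.075, 0.001]
ft_force: [0.1, -0.1, -0.5]
grip_width: 0.0428
grasp_force: 60.8
```

Request:
{"method": "apply_moves", "body": {"plan": [[[0.1,0.3,0,0,-0.2],[0.15,0.5,0,0,-0.2],[0.18,0.6,0,0,-0.2],[0.18,0.6,0,0,-0.2],[0.18,0.6,0,0,-0.2]]]}}

```text
t: 12.3
eef_pos: [0.5794, 0.1973, 0.1261]
eef_rot: [0.0, 0.997, -0.075, -0.001]
ft_force: [-0.2, 0.3, -0.1]
grip_width: 0.0427
grasp_force: 60.8
```

Request:
{"method": "apply_moves", "body": {"plan": [[[0.18,0.6,0,0,-0.2],[0.18,0.6,0,0,-0.2],[0.18,0.6,0,0,-0.2],[0.18,0.6,0,0,-0.2],[0.18,0.6,0,0,-0.2]]]}}

```text
t: 12.8
eef_pos: [0.6015, 0.0423, 0.1262]
eef_rot: [0.0, 0.997, -0.075, -0.001]
ft_force: [1.1, 0.4, -0.9]
grip_width: 0.0429
grasp_force: 60.8
```

Request:
{"method": "apply_moves", "body": {"plan": [[[0.18,0.6,0,0,-0.2],[0.18,0.6,0,0,-0.2],[0.18,0.6,0,0,-0.2],[0.15,0.6,0,0,-0.2],[0.04,0.24,0,0,-0.2]]]}}

```text
t: 13.3
eef_pos: [0.6178, -0.0948, 0.1261]
eef_rot: [0.0, 0.997, -0.076, -0.001]
ft_force: [-0.4, -0.3, -0.6]
grip_width: 0.0423
grasp_force: 60.9
```

Run:
```python
from h import *
im,C,s=shot('wrist','pics/w4.png')
R=rot(s);print(s['t'],s['eef_pos'].round(4),np.arctan2(R[1,0],R[0,0]),s['grip_width'])
```

```text
13.3 [ 0.6178 -0.0948  0.1261] -0.1521614181351634 0.042332835211763974
```

View pics/w4.png

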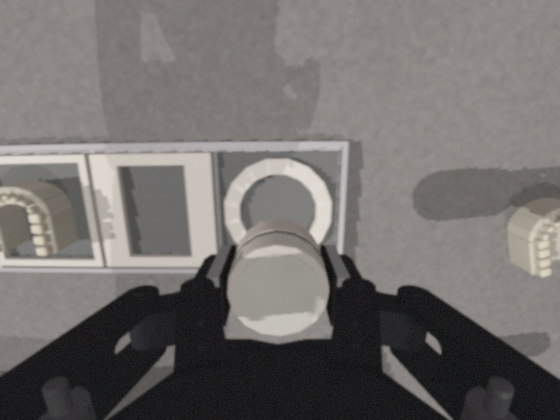

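Run:
```python
from h import *
s=env.read_state();C=cam('wrist',s);print(s['eef_pos'].round(4))
P=cast(C,[(224,210),(333,210),(278,157)],.015);print(P.round(4).tolist(),P[:2].mean(0), P[2]-.0431*np.array([.989,-.148]))
im=cv2.imread('pics/w4.png');V=cv2.cvtColor(im,cv2.COLOR_BGR2HSV)[...,2]
c=blob(V<135,(160,210)); ce,sz,a,b=rect(cast(C,c,.012)); print(ce.round(4),np.round(sz,1),round(a,1))
```

```text
[ 0.6178 -0.0953  0.1261]
[[0.6263, -0.0536], [0.6129, -0.1407], [0.6616, -0.1031]] [ 0.61959433 -0.09714204] [ 0.61898413 -0.09675799]
area 5611 bbox [118 166  73  90]
[0.6322 0.0041] [52.5 76.8] 81.5
```

Request:
{"method": "apply_moves", "body": {"plan": [[[0.02,0,0.3,0,-0.2],[0,0,0.4,0,-0.2],[0,0,0.4,0,-0.2],[0,0,0.3,0,-0.2],[0,0,0.2,0,-0.2]]]}}

```text
t: 13.85
eef_pos: [0.6186, -0.0905, 0.0444]
eef_rot: [-0.0, 0.997, -0.074, -0.001]
ft_force: [-0.3, -0.1, -0.2]
grip_width: 0.0427
grasp_force: 60.9
```

Request:
{"method": "apply_moves", "body": {"plan": [[[0,0,0.06,0,-0.2],[0,0,0.04,0,-0.2],[0,0,0.02,0,-0.2],[0,0,0,0,-0.2],[0,0,0,0,-0.2]]]}}

```text
t: 14.35
eef_pos: [0.6198, -0.092, 0.0415]
eef_rot: [0.0, 0.997, -0.075, 0.001]
ft_force: [0.8, -0.5, -1.0]
grip_width: 0.0428
grasp_force: 60.9
```

Request:
{"method": "apply_moves", "body": {"plan": [[[0,0,0.02,0,-0.2],[0,0,0.01,0,-0.2],[0,0,0,0,-0.2],[0,0,0,0,-0.2],[0,0,0,0,-0.2]]]}}

```text
t: 14.85
eef_pos: [0.6195, -0.0918, 0.0393]
eef_rot: [0.0, 0.997, -0.075, 0.0]
ft_force: [-0.9, -0.8, -0.5]
grip_width: 0.0428
grasp_force: 60.9
```

Request:
{"method": "apply_moves", "body": {"plan": [[[0,0.04,0,0,-0.2],[0,0,0.02,0,-0.2],[0,0,0.02,0,-0.2],[0,0,0,0,-0.2],[0,0,0,0,-0.2]]]}}

```text
t: 15.35
eef_pos: [0.6192, -0.0938, 0.0372]
eef_rot: [0.0, 0.997, -0.075, -0.0]
ft_force: [0.3, 0.1, 0.2]
grip_width: 0.0424
grasp_force: 60.9
```

Request:
{"method": "apply_moves", "body": {"plan": [[[0,0,0.01,0,-0.2],[0,0,0.01,0,-0.2],[0,0,0,0,-0.2],[0,0,0,0,-0.2],[0,0,0,0,-0.2]]]}}

```text
t: 15.85
eef_pos: [0.6193, -0.0938, 0.0367]
eef_rot: [0.0, 0.997, -0.075, 0.0]
ft_force: [-1.9, 1.6, 3.6]
grip_width: 0.0426
grasp_force: 61.0
```

Request:
{"method": "apply_moves", "body": {"plan": [[[0,0,0,0,0],[0,0,0,0,0.2],[0,0,0,0,0.5],[0,0,0,0,0.5],[0,0,0,0,0.5]]]}}

```text
t: 16.35
eef_pos: [0.6191, -0.0938, 0.036]
eef_rot: [0.0, 0.997, -0.075, -0.0]
ft_force: [-0.2, 0.8, 0.3]
grip_width: 0.0638
grasp_force: 0.0
```

Request:
{"method": "apply_moves", "body": {"plan": [[[0,0,-0.1,0,0.5],[0,0,-0.3,0,0.5],[0,0,-0.6,0,0.5],[0,0,-0.8,0,0.5],[0,0,-0.8,0,0.5]]]}}

```text
t: 16.85
eef_pos: [0.619, -0.0938, 0.169]
eef_rot: [0.0, 0.997, -0.075, 0.0]
ft_force: [0.5, -0.1, 1.5]
grip_width: 0.0642
grasp_force: 0.0
```

Request:
{"method": "apply_moves", "body": {"plan": [[[-0.37,-0.39,0,0,0.4],[-0.37,-0.39,0,0,0.4],[-0.37,-0.39,0,0,0.4],[-0.37,-0.39,0,0,0.4],[-0.37,-0.39,0,0,0.4]]]}}

```text
t: 17.35
eef_pos: [0.5418, 0.0171, 0.1679]
eef_rot: [-0.0, 0.997, -0.075, 0.001]
ft_force: [0.6, -0.6, -0.5]
grip_width: 0.0601
grasp_force: 0.0
```

Request:
{"method": "apply_moves", "body": {"plan": [[[-0.37,-0.39,0,0,0.4],[-0.37,-0.39,0,0,0.4],[-0.37,-0.39,0,0,0.4],[-0.37,-0.39,0,0,0.4],[-0.37,-0.39,0,0,0.4]]]}}

```text
t: 17.85
eef_pos: [0.4648, 0.1274, 0.1679]
eef_rot: [-0.0, 0.997, -0.075, 0.001]
ft_force: [0.2, -0.4, -0.0]
grip_width: 0.0597
grasp_force: 0.0
```

Request:
{"method": "apply_moves", "body": {"plan": [[[0,0,0,0,0.3],[0,0,0,0,0.3],[0,0,0,0,0.3],[0,0,0,0,0.3],[0,0,0,0,0.3]]]}}

```text
t: 18.35
eef_pos: [0.4656, 0.1259, 0.1663]
eef_rot: [0.0, 0.997, -0.075, -0.0]
ft_force: [-0.6, 0.3, -0.2]
grip_width: 0.0557
grasp_force: 0.0
```

Run:
```python
from h import *
im,C,s=shot('wrist','pics/w5.png')
R=rot(s);print(s['t'],s['eef_pos'].round(4),np.arctan2(R[1,0],R[0,0]),s['grip_width'])
hsv=cv2.cvtColor(im,cv2.COLOR_BGR2HSV); p=proj(C,[.464,.127,.034])[0].astype(int); print(p)
m=(hsv[...,1]>70)&(hsv[...,0]<25)&(hsv[...,2]>60); m=cv2.morphologyEx(m.astype(np.uint8),cv2.MORPH_CLOSE,np.ones((5,5)))
c=blob(m,p); ce,sz,a,b=rect(cast(C,c,.034)); print(ce.round(4),np.round(sz,1),a,b.round(4).tolist())
im2=imaging.read_camera('top'); cv2.imwrite('pics/top2.png',im2)
b=np.zeros((420,800,3),np.uint8); b[:,:560]=im; b[:133,560:800]=cv2.resize(im2[130:230,190:370],(240,133)); b[160:400,560:800]=cv2.resize(im[p[1]-50:p[1]+50,p[0]-50:p[0]+50],(240,240)); cv2.imwrite('pics/v5.png',b)
```

```text
18.35 [0.4656 0.1259 0.1663] -0.15024557341260492 0.055710517196069634
[275 207]
area 2118 bbox [256 170  46  70]
[0.4657 0.1242] [59.3 32.3] 2.0852293968200684 [[0.43549999594688416, 0.13930000364780426], [0.4366999864578247, 0.1071000024676323], [0.4959999918937683, 0.10920000076293945], [0.49480000138282776, 0.14139999449253082]]
```

View pics/v5.png

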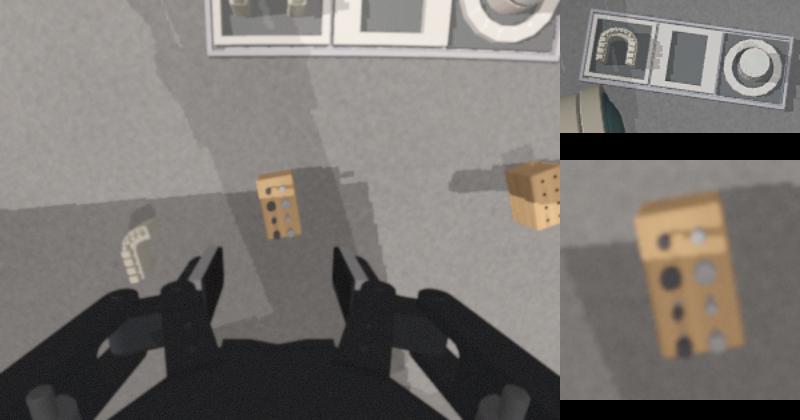

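Request:
{"method": "apply_moves", "body": {"plan": [[[0,0,0.2,-0.19,0.3],[0,0,0.3,-0.18,0.3],[-0.03,0.03,0.6,0,0.3],[0,0,0.6,0,0.3],[0,0,0.5,0,0.3]]]}}

```text
t: 18.95
eef_pos: [0.4634, 0.1247, 0.0547]
eef_rot: [0.0, 1.0, 0.018, -0.0]
ft_force: [0.9, -0.8, 0.5]
grip_width: 0.0554
grasp_force: 0.0
```

Request:
{"method": "apply_moves", "body": {"plan": [[[0,0,0.3,0,0.3],[0,0,0.15,0,0.3],[0,0,0.08,0,0.3],[0,0,0,0,0.3],[0,0,0,0,0.3]]]}}

```text
t: 19.45
eef_pos: [0.4644, 0.1251, 0.0307]
eef_rot: [-0.0, 1.0, 0.018, 0.001]
ft_force: [0.1, -0.0, 0.5]
grip_width: 0.0552
grasp_force: 0.0
```

Request:
{"method": "apply_moves", "body": {"plan": [[[0,0,0,0,0],[0,0,0,0,-0.1],[0,0,0,0,-0.3],[0,0,0,0,-0.5],[0,0,0,0,-0.5]]]}}

```text
t: 19.95
eef_pos: [0.4643, 0.1251, 0.0305]
eef_rot: [-0.0, 1.0, 0.018, 0.001]
ft_force: [-0.2, -0.7, 6.2]
grip_width: 0.0314
grasp_force: 60.8
```

Request:
{"method": "apply_moves", "body": {"plan": [[[0,0,-0.1,0,-0.5],[0,0,-0.3,0,-0.5],[0,0,-0.5,0,-0.5],[0,0,-0.6,0,-0.5],[0,0,-0.5,0,-0.5]]]}}

```text
t: 20.45
eef_pos: [0.4636, 0.1249, 0.1311]
eef_rot: [0.0, 1.0, 0.018, -0.0]
ft_force: [0.7, 0.0, -0.4]
grip_width: 0.0315
grasp_force: 60.3
```

Request:
{"method": "apply_moves", "body": {"plan": [[[0,0,0,0.18,-0.5],[0,0,0,0.19,-0.5],[0.3,0.15,0,0,-0.5],[0.4,0.2,0,0,-0.5],[0.4,0.2,0,0,-0.5]]]}}

```text
t: 20.95
eef_pos: [0.5143, 0.0892, 0.1296]
eef_rot: [0.0, 0.997, -0.074, -0.0]
ft_force: [-0.3, -0.6, -0.2]
grip_width: 0.0307
grasp_force: 60.2
```

Request:
{"method": "apply_moves", "body": {"plan": [[[0.4,0.2,0,0,-0.5],[0.4,0.2,0,0,-0.5],[0.4,0.2,0,0,-0.5],[0.4,0.2,0,0,-0.5],[0.4,0.2,0,0,-0.5]]]}}

```text
t: 21.45
eef_pos: [0.6059, 0.0247, 0.1294]
eef_rot: [0.0, 0.997, -0.075, -0.001]
ft_force: [0.3, -0.3, -0.8]
grip_width: 0.0309
grasp_force: 60.2
```

Request:
{"method": "apply_moves", "body": {"plan": [[[0.4,0.2,0,0,-0.5],[0.2,0.1,0,0,-0.5],[0,0,0,0,-0.5],[0,0,0,0,-0.5],[0,0,0,0,-0.5]]]}}

```text
t: 21.95
eef_pos: [0.6324, 0.0065, 0.1297]
eef_rot: [-0.0, 0.997, -0.074, -0.0]
ft_force: [0.1, -1.0, -0.0]
grip_width: 0.0309
grasp_force: 60.2
```

Run:
```python
from h import *
im,C,s=shot('wrist','pics/w6.png')
R=rot(s);print(s['t'],s['eef_pos'].round(4),np.arctan2(R[1,0],R[0,0]),s['grip_width'])
```

```text
21.95 [0.6324 0.0065 0.1297] -0.14862880506140314 0.03088902366075828
```

View pics/w6.png

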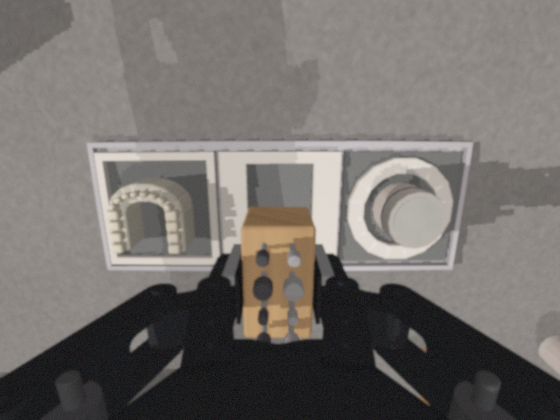

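Run:
```python
from h import *
s=env.read_state();C=cam('wrist',s);T=rot(s)
P=cast(C,[(247,185),(313,185),(280,163)],.015); print(((np.c_[P,[0]*3]-s['eef_pos'])@T).round(4))
```

```text
[[ 0.022  -0.0239  0.1298]
 [ 0.0221  0.0291  0.1298]
 [ 0.0396  0.0026  0.1298]]
```

Request:
{"method": "apply_moves", "body": {"plan": [[[0.02,0.04,0.3,0,-0.5],[0,0,0.4,0,-0.5],[0,0,0.4,0,-0.5],[0,0,0.3,0,-0.5],[0,0,0.2,0,-0.5]]]}}

```text
t: 22.5
eef_pos: [0.6328, 0.004, 0.0476]
eef_rot: [0.0, 0.997, -0.074, -0.001]
ft_force: [-0.2, 0.5, -0.6]
grip_width: 0.031
grasp_force: 60.2
```

Request:
{"method": "apply_moves", "body": {"plan": [[[0,0,0.06,0,-0.5],[0,0,0.04,0,-0.5],[0,0,0.02,0,-0.5],[0,0,0,0,-0.5],[0,0,0,0,-0.5]]]}}

```text
t: 23.0
eef_pos: [0.634, 0.0038, 0.0445]
eef_rot: [0.0, 0.997, -0.075, 0.001]
ft_force: [0.2, -0.3, -0.1]
grip_width: 0.0308
grasp_force: 60.1
```

Request:
{"method": "apply_moves", "body": {"plan": [[[0,0,0.02,0,-0.5],[0,0,0.01,0,-0.5],[0,0,0,0,-0.5],[0,0,0,0,-0.5],[0,0,0,0,-0.5]]]}}

```text
t: 23.5
eef_pos: [0.6337, 0.0039, 0.0423]
eef_rot: [0.0, 0.997, -0.075, 0.0]
ft_force: [0.4, 0.5, 0.4]
grip_width: 0.031
grasp_force: 60.2
```

Request:
{"method": "apply_moves", "body": {"plan": [[[0,0,0.02,0,-0.5],[0,0,0.02,0,-0.5],[0,0,0,0,-0.5],[0,0,0,0,-0.5],[0,0,0,0,-0.5]]]}}

```text
t: 24.0
eef_pos: [0.6337, 0.0039, 0.0403]
eef_rot: [0.0, 0.997, -0.075, 0.0]
ft_force: [0.0, -1.4, -0.0]
grip_width: 0.031
grasp_force: 60.2
```

Request:
{"method": "apply_moves", "body": {"plan": [[[0,0,0.01,0,-0.5],[0,0,0.01,0,-0.5],[0,0,0,0,-0.5],[0,0,0,0,-0.5],[0,0,0,0,-0.5]]]}}

```text
t: 24.5
eef_pos: [0.6338, 0.0038, 0.0395]
eef_rot: [0.0, 0.997, -0.075, 0.0]
ft_force: [-1.1, -0.3, 1.8]
grip_width: 0.0311
grasp_force: 60.5
```

Contact; release, rise, and retreat for a check.

Request:
{"method": "apply_moves", "body": {"plan": [[[0,0,0,0,-0.2],[0,0,0,0,0],[0,0,0,0,0.2],[0,0,0,0,0.2],[0,0,0,0,0.2]]]}}

```text
t: 25.0
eef_pos: [0.6337, 0.0039, 0.0392]
eef_rot: [0.0, 0.997, -0.075, -0.0]
ft_force: [-0.5, -0.6, 0.0]
grip_width: 0.0513
grasp_force: 0.0
```

Request:
{"method": "apply_moves", "body": {"plan": [[[0,0,-0.1,0,0.2],[0,0,-0.3,0,0.2],[0,0,-0.6,0,0.2],[0,0,-0.8,0,0.2],[0,0,-0.8,0,0.2]]]}}

```text
t: 25.5
eef_pos: [0.6335, 0.0039, 0.172]
eef_rot: [0.0, 0.997, -0.075, 0.0]
ft_force: [0.0, 0.4, -0.3]
grip_width: 0.0513
grasp_force: 0.0
```

Request:
{"method": "apply_moves", "body": {"plan": [[[-0.5,0,-0.2,0,0.2],[-0.5,0,-0.2,0,0.2],[-0.5,0,-0.2,0,0.2],[-0.4,0,0,0,0.2],[-0.2,0,0,0,0.2]]]}}

```text
t: 26.0
eef_pos: [0.5291, 0.0197, 0.2013]
eef_rot: [-0.0, 0.997, -0.074, 0.001]
ft_force: [0.3, 0.2, -0.2]
grip_width: 0.0509
grasp_force: 0.0
```

Run:
```python
from h import *
im,C,s=shot('wrist','pics/w7.png'); print(s['t'],s['eef_pos'].round(4))
a=imaging.read_camera('top'); b=imaging.read_camera('scene')
o=np.zeros((600,800,3),np.uint8); o[:300,:400]=cv2.resize(im,(400,300)); o[:300,400:]=cv2.resize(a[90:300,200:480],(400,300)); o[300:,:]=cv2.resize(b[140:320,100:340],(800,600))[150:450]
o[300:]=0; o[300:600,:400]=cv2.resize(b[190:310,210:400-20],(400,300)); o[300:600,400:]=cv2.resize(b,(400,300)); cv2.imwrite('pics/v7.png',o)
```

```text
26.0 [0.5291 0.0197 0.2013]
```

View pics/v7.png

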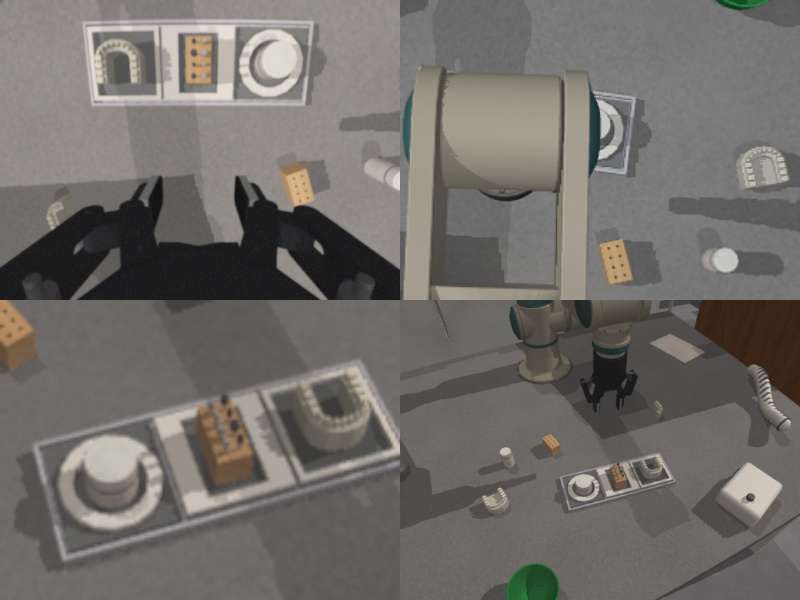

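The open cast, squat jar and bur block are each upright inside their recesses. The other four objects look undisturbed and the arm is clear.

```bash
python3 -c "
from cell import sign_off
print(sign_off())"
```

```text
the job is handed in; nothing more can be done
None
```

I set the open cast, squat jar and bur block in that order, each upright in its own recess in the final pictures, left the other four objects alone, and handed the job in at about 26 s of the 83 s; no verdict was returned.

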